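# Clamp a circuit board in a soldering holder with its thumb wedge

## Task

Clamp the green circuit board in the soldering holder: gently slide the blue jaw bar up until the board sits snug against the fixed jaw, and slide the orange thumb wedge along its ramp, flat in behind the bar's heel, until it jams the bar fast under a firm, held push of 12 to 16 N. The board must stay clamped when you let go, but pushing harder would bow it; leave the spool, cutters and housing where they lie.

Things in the scene. Friction and masses are not known exactly. Their poses are not given: they have to be found in the camera images.
- holder: The soldering holder, fixed to the bench: an aluminium deck 235 x 250 mm on rubber feet, deck top 32 mm above the bench, with a window under the board. Origin on the bench under the deck; own x is the clamping direction (robot side to far side), own y the way along the jaws, z up. Two dark guides, 20 mm tall, hold the bar's ends at own y +-95 mm.
- fixed_jaw (a point): Middle of the face of the dark fixed jaw, at deck height, on the holder's far side; it looks to the holder's -x. The jaw is 150 mm long (y), 18 mm thick, 14 mm tall. Axes as the holder's.
- ramp_nominal (a point): Where the face of the dark ramp block (177 x 24 mm, 20 mm tall, on the robot side) should cross holder y = 0, at deck height. The face looks to +x and closes in on the bar by 1 in 5 (11.3 degrees) towards +y. Its undercut keeps the wedge down. Screwed through slots, it really stands up to 3.5 mm off along x, unmeasured: the jamming place shifts by up to 18 mm. Axes as the holder's.
- bar: The blue sliding jaw bar, 171 mm long (y), 18 mm thick (x), 20 mm tall. It slides only along the holder's x with 2 N of friction and stays where left. Axes as the holder's; origin at the middle of length and thickness, at deck height; jaw face 9 mm ahead (+x). With the board snug between the jaws the origin is at holder x = -19 mm; it starts 14 to 18 mm short of that.
- bar_heel (a point): Back corner, at deck height, of the heel behind the bar: a block 40 mm long (from here to +y), 20 mm deep, its top 20 mm above the deck, on the bar's robot side. The wedge enters from -y between the heel's flat back and the ramp; while the bar is still back, the heel's end stands in its way. Axes as the holder's.
- bar_fin (a point): Middle of the black upright push fin on top of the bar: 12 mm thick (x), 30 mm long (y), standing from 20 to 42 mm above the deck; this point is 30 mm above the deck and 45 mm to +y of the bar's origin. Axes as the holder's.
- wedge: The orange aluminium thumb wedge, 130 g, loose on the deck within 2 mm of the ramp, a foot along its back under the ramp. 72 mm long (own y), 20 mm tall, 38 mm wide at the tail (-y), 24 at the nose (+y). It is pushed to own +y, along the ramp; the front face (+x) tapers. Origin on the underside at mid-length, 15 mm from the back face. It jams after 25 to 100 mm, and friction keeps it so.
- wedge_tab (a point): Middle of the upright thumb tab on top of the wedge: 20 mm (wedge's own x) by 12 mm (own y), standing from 20 to 40 mm above the deck; this point is 30 mm above the deck over the wedge's origin. Once jamming, the push rises by about 5 N per mm and dies down unless kept up; held half a second, it leaves about half to once its force in the clamp, less if the finger also bears sideways. Axes as the wedge's.
- board: The green circuit board, solder side up, lying on the deck over its window, up to 4 mm short of the fixed jaw. 90 mm (own x) x 110 mm (own y) x 3.2 mm, 75 to 155 g; parts hang in the window. Origin at the middle of its underside.
- solder_spool: Bystander: a white solder spool standing on the bench, 56 mm across, 54 mm tall. Origin under its middle.
- cutters: Bystander: side cutters with a red and a blue handle lying flat on the bench, 120 mm long (own x), 45 mm wide, 13 mm tall. Origin under their middle.
- housing: Bystander: a grey open plastic housing half, 85 x 55 x 24 mm, on the bench. Origin under its middle.

How it is judged:
On the way, in this order (a step that is already met when the one before it is completed fails the run):
1. the jaw bar is brought up to within 5 mm of its clamping place (x of bar in the frame of holder above -0.024 m), for 0.1 s.
2. the wedge bears on the bar with more than 4 N (contact force between bar and wedge above 4 N), for 0.2 s.
At the end, for the whole second after the job is handed in: Nothing touched: board flat (2 degrees) and square between the jaws, bar within 1.5 mm of its clamping place, wedge at rest, flat on the deck, its face along the heel (3 degrees) with the nose well in; the wedge presses the bar, and the bar the board, with over 4 N each (contact force between bar and wedge above 4 N and contact force between bar and board above 4 N and x of bar in the frame of holder above -0.0205 m and x of board in the frame of holder above 0.0335 m and angle between the y axis of board and the y axis of holder, either way round below 0.03 rad and angle between board's own z axis and vertical below 0.04 rad and angle between wedge's own z axis and vertical below 0.06 rad and angle between the y axis of wedge and the y axis of holder, either way round between 0.147 and 0.247 rad and y of wedge in the frame of holder above -0.04 m and linear speed of each of wedge, bar below 0.004 m/s).
It fails at once if the wedge is driven so hard that wedge, bar and board are squeezed with more than 24 N (contact force between bar and wedge above 24 N and contact force between bar and board above 24 N).
It fails at once if the bar is slammed into the board with more than 60 N (contact force between bar and board above 60 N).
It fails at once if the solder spool is moved more than 15 mm (distance of solder_spool from where it was at the start of the episode above 0.015 m).
It fails at once if the pair of cutters is moved more than 15 mm (distance of cutters from where it was at the start of the episode above 0.015 m).
It fails at once if the housing is moved more than 15 mm (distance of housing from where it was at the start of the episode above 0.015 m).
It also fails if it takes over 48 s, if anything falls off the work surface, if the arm or the gripper's body presses on something with over 40 N, if the wrist force passes 120 N, or if a joint passes its speed limit or range.

## Robot

A 7-joint arm with a two-finger parallel gripper is mounted at the origin on the work surface. World frame = base frame: x ahead of the robot, y to its left, z up, the work surface at z = 0. Lengths are in m, angles in rad, forces in N, time in s.
With the tool pointing down it reaches from about 0.425 to 0.875 m from the base axis. Payload 4.7 kg.
Tool frame: the origin (TCP) lies at the very end of the fingers, on their centre line; the grasp point (between the pads) lies 19 mm behind it; z points along the fingers, y is the line along which they close (so a half turn about z gives the same grasp; the last joint's range is limited). The gripper opens to 87 mm and grips with 3 to 60 N. Pads are 19 mm wide; open, the fingers measure 117 mm over their backs; the gripper's body (75 mm by 190 mm) begins 51 mm behind the grasp point.
Start: joints at [-1.278, 0.321, -0.07, 1.45, 0.023, 1.371, -0.057], TCP at [0.179, 0.625, 0.223] pointing down, gripper open.
Joint ranges: [-2.86, 2.86], [-0.3, 2.09], [-1.38, 1.24], [0.06, 2.45], [-1.56, 4.7], [0.09, 2.05], [-2.69, 2.69]. Speed limits (rad/s): [2.57, 2.57, 3.14, 3.14, 3.14, 3.14, 3.14].

## Interface

Orientations are given as a rotation vector (axis times angle).
In Python, from bench import ctrl gives the robot as it stands.
- The arm moves only by the shell command python3 -m jog 'ROWS' [FORCE]. ROWS is JSON, a list that holds one entry, the list of rows, each a list of 7 numbers: the shift along the tool's x, y, z in mm, then the turn, a rotation vector about the tool's x, y, z in degrees, then the finger opening in mm, from 0 to 87. A call has 1 to 10 rows; each row is the pose to reach, as a shift and turn from the pose commanded when the call began, along the tool's axes at that moment; what a row does not reach only later rows make up. A row lasts 1/10 s, in which the tool goes at most 50 mm and 8.59 degrees, less where a joint would pass 70% of its speed; a pose out of reach is approached as far as the arm can. A call with a gripper value outside its range is refused whole. The fingers move at their own pace and stop on an object; FORCE is the grip in N (left out, the last holds). Time passes only in rows, so rows that repeat a pose let the fingers close. It gives the time, the measured TCP pose, the force, the opening and the grip force at its end, in the units of the state.
- ctrl.get_state(): the state, without advancing time (a new reading comes with each control period).
- ctrl.get_image(name): name is "scene" or "side" or "wrist"; returns a dict with "image" (400x640x3 uint8, red, green, blue), "depth" (400x640 float32, m along the optical axis (not along the pixel's ray), 0 where there is no reading), "fov_y" (degrees; the focal length in pixels is half the picture's height over the tangent of half this angle, whatever the lens; pixels are square), "cx", "cy" (the principal point, pixels), "rvec" (rotation vector, rad) and "tvec" (3), from world to camera coordinates, as OpenCV has them. Camera axes: x right, y down, z forward; pixel columns grow to the right and rows downward; lengths in m; the calibration is good to about 2 mm. A picture is of the moment at which its call begins.
- ctrl.close_job(): hands the job in; it is judged then, once.
The state is a dict: "time": time; "joint_positions": joint angles; "qd": joint speeds; "joint_torque": joint torques, N m; "position": TCP position; "tool_rot": TCP orientation; "ft_force": force on the tool from outside, world axes, zero at the start; "torque": the same for the moment, N m; "grip_width": opening from 0.0 (shut) to 1.0 (fully open); "grip_force": force on a finger pad.
Only numpy, scipy, OpenCV 4.12 (cv2) and the standard library are available. Lean on these libraries where they do the work, as an engineer would, in place of code of your own. Each camera call takes 0.05 s, during which the arm holds its last target. There are 200 camera calls.

## Working session

There is one attempt and no reset: what is moved stays moved. The work goes in short steps, Python scripts to look and compute and a shell command to move; the robot and the scene stay as the last step left them, time stands still between calls to the robot, and variables do not carry over. Pictures are saved under pics/ and viewed, at most 10 in all, crops included, and the job is handed in when it is done.

```bash
ls; mkdir -p pics
cat > h.py <<'E'
import numpy as np, cv2
from scipy.spatial.transform import Rotation as R
from bench import ctrl
def grab(n):
    d=ctrl.get_image(n); np.save(f'pics/{n}.npy',d,allow_pickle=True); return d
def load(n): return np.load(f'pics/{n}.npy',allow_pickle=True).item()
def K(d):
    f=200/np.tan(np.radians(d['fov_y'])/2); return f
def pt(d,u,v,z=None):
    """pixel -> world via depth, or via plane z"""
    f=K(d); r=np.array([(u-d['cx'])/f,(v-d['cy'])/f,1.]); M=R.from_rotvec(np.ravel(d['rvec'])).as_matrix(); t=np.ravel(d['tvec'])
    c=-M.T@t; w=M.T@r
    s=d['depth'][int(round(v)),int(round(u))] if z is None else (z-c[2])/w[2]
    return c+s*w
def save(d,name,box=None,scale=1):
    im=d['image'][:,:,::-1]
    if box: im=im[box[1]:box[3],box[0]:box[2]]
    cv2.imwrite('pics/'+name,cv2.resize(im,None,fx=scale,fy=scale,interpolation=cv2.INTER_CUBIC))
E
python3 - <<'E'
from h import *
s=ctrl.get_state(); print(s)
for n in('scene','side','wrist'):
    d=grab(n); save(d,n+'0.png'); print(n,d['fov_y'],d['cx'],d['cy'],d['rvec'],d['tvec'])
E
```

```text
pics
{'time': 0.0, 'joint_positions': array([-1.27791312,  0.32183864, -0.07007184,  1.4516515 ,  0.0226261 ,
        1.37083051, -0.05690639]), 'qd': array([-1.39438666e-04,  8.68189194e-04, -5.64263294e-05, -6.84118829e-04,
       -1.69664400e-04, -6.68324358e-04, -1.88000370e-04]), 'joint_torque': array([ 7.67241709e-04, -4.91303480e+01, -4.03702743e-01, -3.12533391e+01,
       -6.41333009e-02,  4.36990173e-02,  1.80750803e-04]), 'position': array([0.17878335, 0.62435107, 0.22146309]), 'tool_rot': array([-4.36449121e-01, -3.11098320e+00,  3.04109979e-03]), 'ft_force': array([-0.30852815,  0.68249245,  0.67549417]), 'torque': array([-0.04753535, -0.00214657,  0.07084672]), 'grip_force': 0.0, 'grip_width': 1.002182364503746}
scene 51.08486907819786 322.1723585623074 199.9009503773599 [ 0.72893013  2.60750755 -1.10047667] [ 0.48620834 -0.17693235  1.12921074]
side 43.50911261166981 321.59926755762376 192.48867271956124 [ 0.059329   -2.85755774  1.25458324] [0.57299393 0.04973292 0.95285785]
wrist 58.80055692769524 317.0753784714987 196.9095829167284 [-2.30531694 -1.73711297 -0.26324519] [-0.64778209 -0.03579481  0.39218704]
```

View pics/scene0.png

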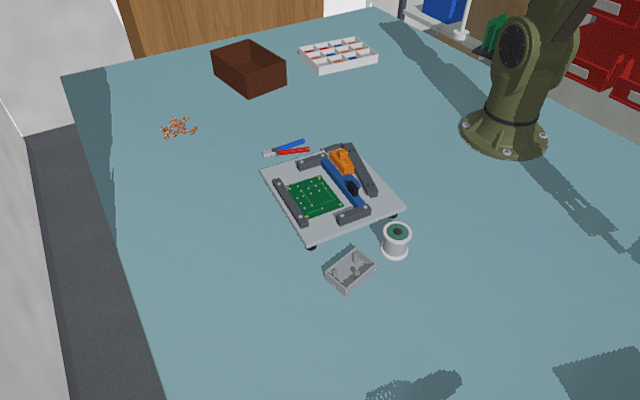

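View pics/side0.png

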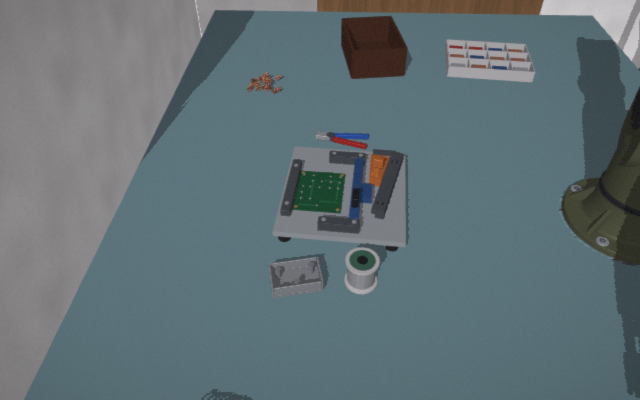

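The side view shows the holder at about (275–410, 148–245), the fixed jaw on the left and the ramp on the right. The orange wedge is at about (378,168) and the fin at (356,197). The cutters are above, with the spool and housing below.

Run:
```python
from h import *
d=load('side')
save(d,'sidecrop.png',(260,125,420,255),4.6)
for n,u,v in [('c1',298,151),('c2',408,155),('c3',276,233),('c4',404,239),('fin',356,193),('tab',379,160),('board',320,190),('bench',430,200)]: print(n,pt(d,u,v).round(4))
d=load('scene')
for n,u,v in [('fin',350,188),('tab',340,156),('board',313,198)]: print(n,pt(d,u,v).round(4))
```

```text
c1 [ 0.6296 -0.1451  0.0306]
c2 [ 3.917e-01 -1.800e-01 -3.000e-04]
c3 [0.6507 0.089  0.0279]
c4 [0.4255 0.0983 0.0324]
fin [0.5102 0.0265 0.0721]
tab [ 0.4646 -0.0732  0.0694]
board [ 0.5773 -0.0196  0.0351]
bench [ 0.3601 -0.0382 -0.0008]
fin [0.517  0.0238 0.0656]
tab [ 0.4765 -0.0763  0.0663]
board [ 0.5824 -0.0176  0.035 ]
```

View pics/sidecrop.png

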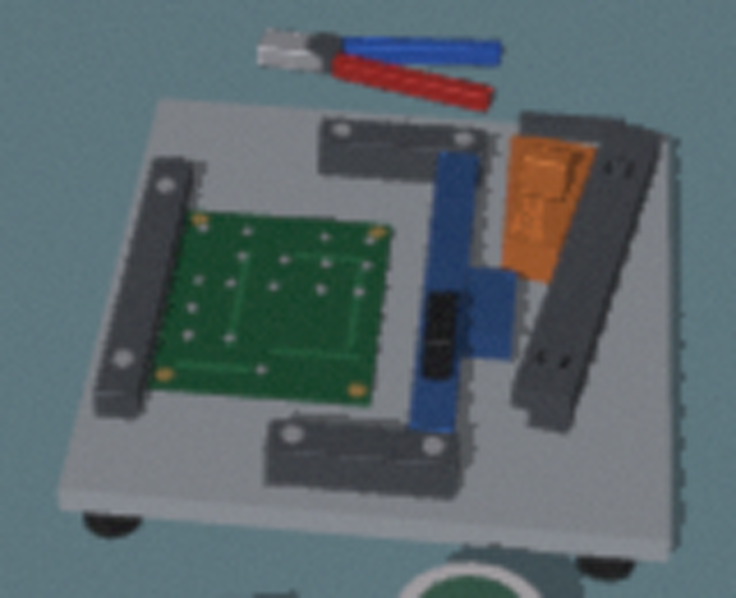

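The crop shows the bar about 15 mm back and the heel end in the wedge's way. The wedge tab is at about (548,172) in the crop, the fin at about (440,335), and the board corners at (200,218), (380,232), (163,375) and (357,390).

Run:
```python
from h import *
d=load('side')
c=lambda u,v:(260+u/4.6,125+v/4.6)
P=[pt(d,*c(u,v),z=z) for u,v,z in [(193,212,.035),(392,227,.035),(150,388,.035),(370,406,.035),(437,153,.052),(480,153,.052),(410,430,.052),(515,270,.052),(160,100,.032),(60,495,.032),(668,540,.032)]]
for p in P: print(p.round(4))
b=P[:4]; print('ctr',np.mean(b,0)); 
v=P[2]-P[0];print('yaw',np.degrees(np.arctan2(-v[0],v[1]))); v=P[3]-P[1];print(np.degrees(np.arctan2(-v[0],v[1]))); v=P[6]-P[4];print(np.degrees(np.arctan2(-v[0],v[1])))
v=P[9]-P[8];print(np.degrees(np.arctan2(-v[0],v[1])))
s=ctrl.get_state(); M=R.from_rotvec(s['tool_rot']).as_matrix(); print(M.round(3))
print('shift mm',1000*M.T@(np.array([.50,-.02,.30])-s['position']))
d=load('wrist');Mc=R.from_rotvec(np.ravel(d['rvec'])).as_matrix(); cam=-Mc.T@np.ravel(d['tvec']); print('cam in tool',M.T@(cam-s['position']), (Mc@M).round(2))
```

```text
[ 0.616  -0.0746  0.035 ]
[ 0.5293 -0.0679  0.035 ]
[0.6254 0.0352 0.035 ]
[0.5371 0.0419 0.035 ]
[ 0.5104 -0.0985  0.052 ]
[ 0.4916 -0.0993  0.052 ]
[0.5218 0.0714 0.052 ]
[ 0.4787 -0.0227  0.052 ]
[ 0.6374 -0.1578  0.032 ]
[0.6554 0.092  0.032 ]
[0.424  0.1058 0.032 ]
ctr [ 0.57697385 -0.01634014  0.035     ]
yaw -4.8850102752761835
-4.078995728385133
-3.8256282220749873
-4.101143829652712
[[-0.961  0.275 -0.   ]
 [ 0.275  0.961 -0.001]
 [-0.    -0.001 -1.   ]]
shift mm [-486.17695561 -531.33396707  -77.48820154]
cam in tool [ 0.08249941 -0.00125347 -0.16201609] [[-0.    1.    0.  ]
 [-0.95 -0.   -0.3 ]
 [-0.3  -0.    0.95]]
```

```bash
python3 -m jog '[[[-558,-510,-29,0,0,0,0],[-558,-510,-29,0,0,0,0],[-558,-510,-29,0,0,0,0],[-558,-510,-29,0,0,0,0],[-558,-510,-29,0,0,0,0],[-558,-510,-29,0,0,0,0],[-558,-510,-29,0,0,0,0],[-558,-510,-29,0,0,0,0],[-558,-510,-29,0,0,0,0],[-558,-510,-29,0,0,0,0]]]'
python3 - <<'E'
from h import *
s=ctrl.get_state(); M=R.from_rotvec(s['tool_rot']).as_matrix(); print(s['time'],s['position'])
print('shift mm',1000*M.T@(np.array([.575,-.02,.25])-s['position']))
E
```

```text
time: 1.15
position: [0.4413, 0.1974, 0.2418]
tool_rot: [0.436, 3.111, 0.001]
ft_force: [0.8, 1.0, -0.1]
grip_width: 0.171
grip_force: 0.0
1.15 [0.44128265 0.19737    0.24183238]
shift mm [-188.3532598  -172.19702949   -8.24558035]
```

```bash
python3 -m jog '[[[-189,-173,-9,0,0,-12,0],[-189,-173,-9,0,0,-12,0],[-189,-173,-9,0,0,-12,0],[-189,-173,-9,0,0,-12,0],[-189,-173,-9,0,0,-12,0],[-189,-173,-9,0,0,-12,0],[-189,-173,-9,0,0,-12,0],[-189,-173,-9,0,0,-12,0]]]'
python3 - <<'E'
from h import *
s=ctrl.get_state(); M=R.from_rotvec(s['tool_rot']).as_matrix(); print(M.round(3))
d=grab('wrist'); save(d,'w1.png',None,1.25)
E
```

```text
time: 1.95
position: [0.5743, -0.0176, 0.2502]
tool_rot: [-0.107, -3.138, -0.001]
ft_force: [-0.3, 0.5, -0.8]
grip_width: 0.008
grip_force: 0.0
[[-0.998  0.068 -0.001]
 [ 0.068  0.998  0.001]
 [ 0.001  0.001 -1.   ]]
```

View pics/w1.png

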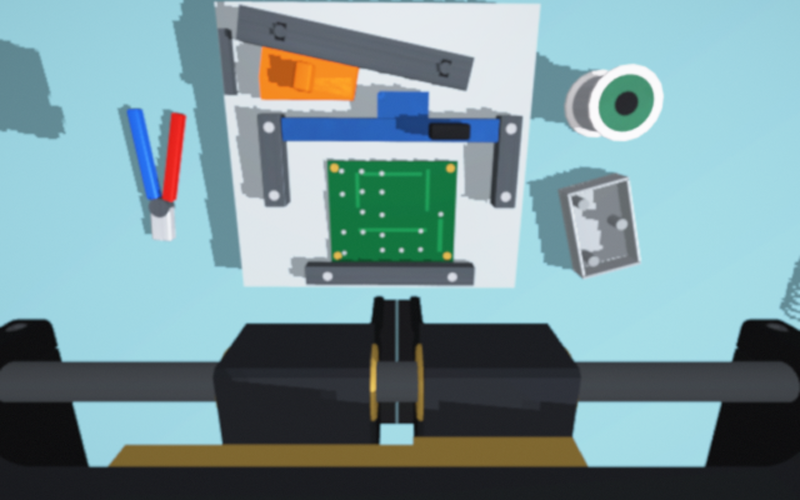

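The wrist view, at 1.25x, has +y to the right and the robot side up. The tab is at about (304,75), the fin at about (449,131), the heel at (378–428, 93), the ramp from (240,20) to (470,75), and the jaw face edge at row 263. I'll enlarge the wedge and fin area.

Run:
```python
from h import *
d=load('wrist'); save(d,'w1c.png',(180,0,400,120),3.6)
```

```text
(no output)
```

View pics/w1c.png

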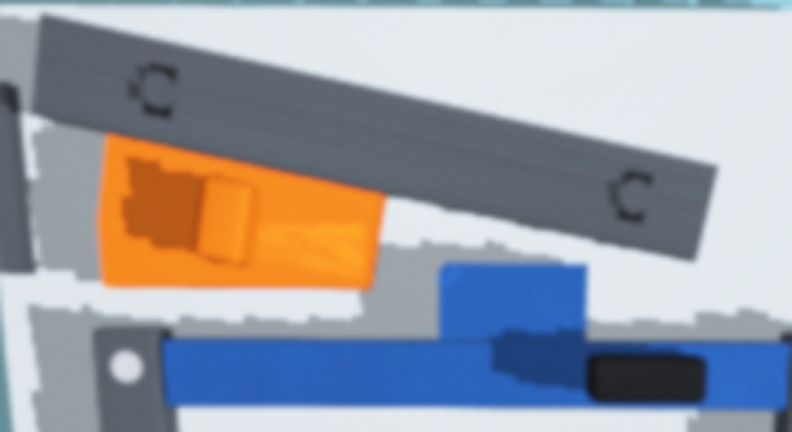

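The 3.6x crop shows the tab's top at (199–244, 177–265), with its +y side face beside it. The fin top is at (588–706, 355–402), and the ramp face runs from (100,135) to (695,260). The bar's front edge is at row 405 and its back at row 340.

Run:
```python
from h import *
d=load('wrist'); c=lambda u,v:(180+(u+.5)/3.6-.5,(v+.5)/3.6-.5)
def q(n,u,v,z): print(n,'plane',(1000*pt(d,*c(u,v),z=z)).round(1),'depth',(1000*pt(d,*c(u,v))).round(1))
q('tabtop',221,221,.072); q('tab NW',203,177,.072); q('tab SW',198,262,.072); q('tab -y mid',200,220,.072)
q('fin top',647,378,.074); q('fin back',647,355,.074); q('fin front',647,402,.074);q('fin L',588,378,.074);q('fin R',706,378,.074)
q('bar back',300,340,.052); q('bar front',300,404,.052); q('barfrontR',750,406,.052);q('heel corner',441,265,.052);q('heelR',586,265,.052)
q('ramp L',250,163,.052);q('ramp R',690,259,.052);q('wedge nose top',385,193,.052);q('nose front',372,289,.052);q('tail front',103,286,.052);q('tail back',107,135,.052)
o=lambda u,v:(u/1.25,v/1.25)
for n,u,v,z in [('jawL',308,263,.046),('jawR',472,263,.046),('bdTL',328,161,.0352),('bdTR',457,162,.0352),('bdBL',332,262,.035),('bdBR',453,262,.035)]:
  print(n,(1000*pt(d,*o(u,v),z=z)).round(1))
```

```text
tabtop plane [465.4 -79.6  72. ] depth [465.4 -79.7  71.6]
tab NW plane [455.  -82.7  72. ] depth [452.7 -87.   50.8]
tab SW plane [474.6 -86.7  72. ] depth [473.6 -90.9  52.2]
tab -y mid plane [464.8 -84.8  72. ] depth [464.7 -85.1  70.5]
fin top plane [510.6  24.8  74. ] depth [510.6  24.8  74.1]
fin back plane [504.9  25.   74. ] depth [504.9  25.   74.4]
fin front plane [516.6  24.6  74. ] depth [516.7  24.7  73. ]
fin L plane [509.6   9.7  74. ] depth [510.3  10.6  60.8]
fin R plane [511.7  39.9  74. ] depth [511.8  40.2  72.2]
bar back plane [495.3 -66.2  52. ] depth [495.3 -66.2  52. ]
bar front plane [512.2 -68.1  52. ] depth [512.2 -68.3  50.9]
barfrontR plane [521.3  55.3  52. ] depth [521.3  55.3  52. ]
heel corner plane [478.8 -26.5  52. ] depth [478.1 -27.2  32.5]
heelR plane [481.5  12.1  52. ] depth [481.5  12.1  51.8]
ramp L plane [450.4 -74.1  52. ] depth [448.9 -76.2  39.7]
ramp R plane [481.9  39.8  52. ] depth [481.4  42.8  31.8]
wedge nose top plane [460.  -39.7  52. ] depth [459.5 -40.1  45.7]
nose front plane [483.6 -45.4  52. ] depth [483.2 -47.1  32.9]
tail front plane [ 477.9 -117.2   52. ] depth [ 477.1 -123.    32. ]
tail back plane [ 441.1 -110.2   52. ] depth [ 438.3 -115.7   31.7]
jawL [615.7 -99.1  46. ]
jawR [625.7  44.1  46. ]
bdTL [530.3 -73.2  35.2]
bdTR [538.7  34.9  35.2]
bdBL [620. -80.  35.]
bdBR [627.6  28.8  35. ]
```

```bash
python3 -m jog '[[[45,18,40,0,0,0,0],[93,38,85,0,0,0,0],[93,38,135,0,0,0,0],[93,38,175,0,0,0,0],[93,38,193,0,0,0,0],[93,38,193,0,0,0,0]]]'
python3 - <<'E'
from h import *
print(ctrl.get_state()['ft_force'])
d=grab('wrist'); save(d,'w2.png')
E
```

```text
time: 2.6
position: [0.4818, 0.0278, 0.0551]
tool_rot: [-0.102, -3.136, 0.0]
ft_force: [-0.1, 0.0, -0.3]
grip_width: 0.009
grip_force: 0.0
[-0.12068188  0.03184331 -0.26228839]
```

```bash
python3 -m jog '[[[-3,0,-1,0,0,0,0],[-6,0,-1,0,0,0,0],[-9,0,-1,0,0,0,0],[-11,0,-1,0,0,0,0],[-13,0,-1,0,0,0,0],[-15,0,-1,0,0,0,0],[-17,0,-1,0,0,0,0],[-19,0,-1,0,0,0,0],[-21,0,-1,0,0,0,0],[-22,0,-1,0,0,0,0]]]'
```

```text
time: 3.65
position: [0.5068, 0.0238, 0.0587]
tool_rot: [-0.109, -3.14, 0.0]
ft_force: [-2.2, 1.7, 2.0]
grip_width: 0.003
grip_force: 1.0
```

```bash
python3 -m jog '[[[-1,0,0,0,0,0,0],[-2,0,0,0,0,0,0],[-2,0,0,0,0,0,0]]]';python3 -m jog '[[[-1,0,0,0,0,0,0],[-1,0,0,0,0,0,0]]]'; python3 -m jog '[[[-1,0,0,0,0,0,0],[-1,0,0,0,0,0,0]]]';python3 -c "
from h import *
d=grab('wrist'); save(d,'w3.png',(140,0,480,260),2.3)"
```

```text
time: 3.95
position: [0.5088, 0.0237, 0.0587]
tool_rot: [0.109, 3.139, 0.0]
ft_force: [-2.2, 1.0, 0.5]
grip_width: 0.007
grip_force: 0.7
time: 4.15
position: [0.5097, 0.0237, 0.0587]
tool_rot: [0.109, 3.14, 0.0]
ft_force: [-1.4, 1.1, 0.3]
grip_width: 0.007
grip_force: 0.8
time: 4.35
position: [0.5107, 0.0236, 0.0587]
tool_rot: [0.109, 3.14, 0.0]
ft_force: [-1.9, 0.7, 0.6]
grip_width: 0.004
grip_force: 0.8
```

View pics/w3.png

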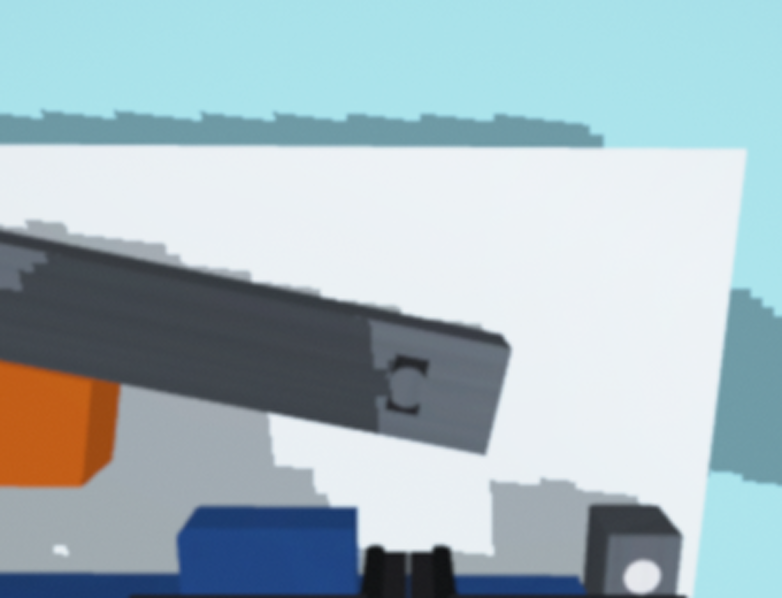

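The close view shows the heel's back top edge at about (180–357, 537) in the crop and the wedge nose at about (115,385). The bar is nearly up, so I'll measure the heel.

```bash
python3 -c "
from h import *
d=load('wrist')
for u,v in [(180,537),(356,537)]: print((1000*pt(d,140+(u+.5)/2.3-.5,(v+.5)/2.3-.5,z=.052)).round(1))"
python3 -m jog '[[[-1,0,0,0,0,0,0],[-1,0,0,0,0,0,0]]]'; python3 -m jog '[[[-1,0,0,0,0,0,0],[-1,0,0,0,0,0,0]]]'
```

```text
[496.7 -27.9  52. ]
[499.5  11.4  52. ]
time: 4.6
position: [0.5114, 0.0235, 0.0587]
tool_rot: [-0.109, -3.139, -0.0]
ft_force: [-3.2, 0.9, 1.8]
grip_width: 0.007
grip_force: 1.3
time: 4.8
position: [0.5117, 0.0235, 0.0586]
tool_rot: [-0.109, -3.138, -0.0]
ft_force: [-4.2, 1.0, 4.4]
grip_width: 0.005
grip_force: 2.6
```

```bash
python3 -m jog '[[[-1,0,0,0,0,0,0],[-1,0,0,0,0,0,0]]]'; python3 -m jog '[[[-1,0,0,0,0,0,0],[-1,0,0,0,0,0,0],[-1,0,0,0,0,0,0]]]'
```

```text
time: 5.0
position: [0.5117, 0.0235, 0.0586]
tool_rot: [-0.109, -3.135, -0.0]
ft_force: [-7.2, 1.7, 7.4]
grip_width: 0.004
grip_force: 4.0
time: 5.3
position: [0.5117, 0.0235, 0.0585]
tool_rot: [-0.109, -3.133, -0.001]
ft_force: [-10.2, 0.9, 8.3]
grip_width: 0.008
grip_force: 5.1
```

Snug: the bar stopped after about 18 mm of travel while the force rose to 10 N. Now I'll back off, lift, and go behind the wedge tab, turned to the ramp's direction.

```bash
python3 -m jog '[[[6,0,0,0,0,0,0],[14,0,-10,0,0,0,0],[25,-20,-40,0,0,3,0],[40,-65,-40,0,0,7,0],[49,-110,-40,0,0,11.5,0],[49,-135,-40,0,0,11.5,0],[49,-135,-40,0,0,11.5,0],[49,-135,-40,0,0,11.5,0]]]'; python3 -c "
from h import *
s=ctrl.get_state(); print(R.from_rotvec(s['tool_rot']).as_matrix().round(3),s['position'],s['ft_force'])
d=grab('wrist'); save(d,'w4.png',(140,0,520,280),2)"
```

```text
time: 6.1
position: [0.4571, -0.1083, 0.099]
tool_rot: [0.425, 3.111, 0.001]
ft_force: [-0.1, 1.1, 0.6]
grip_width: 0.006
grip_force: 0.0
[[-0.963  0.268  0.002]
 [ 0.268  0.963  0.   ]
 [-0.002  0.001 -1.   ]] [ 0.45706978 -0.10830131  0.09901704] [-0.06009061  1.10426826  0.60314895]
```

View pics/w4.png

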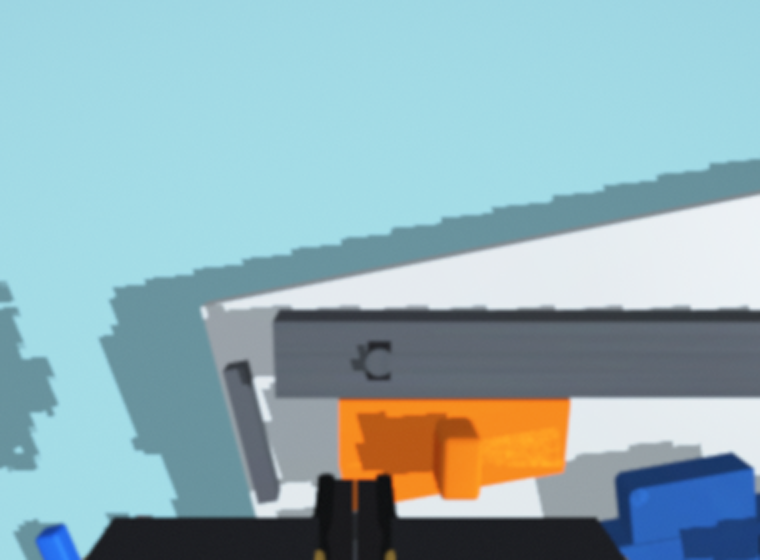

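The ramp runs horizontally in this view, so tool y lies along it. The tab top is at about (460,467), to +y of the closed fingers at (320–395), so the fingers are behind the tab. Descending.

```bash
python3 -c "
from h import *
d=load('wrist'); print((1000*pt(d,140+230,467/2,z=.072)).round(1),(1000*pt(d,140+230,467/2)).round(1))"
python3 -m jog '[[[0,0,20,0,0,0,0],[0,0,38,0,0,0,0],[0,0,42,0,0,0,0],[0,0,42,0,0,0,0],[0,3,42,0,0,0,0],[0,6,42,0,0,0,0],[0,9,42,0,0,0,0],[0,11,42,0,0,0,0],[0,11,42,0,0,0,0]]]'; python3 -c "
from h import *
print(ctrl.get_state()['ft_force'])"
```

```text
[463.9 -79.8  72. ] [464.  -79.8  71.7]
time: 7.05
position: [0.4596, -0.0969, 0.057]
tool_rot: [0.422, 3.113, 0.001]
ft_force: [-0.5, -0.8, 0.2]
grip_width: 0.002
grip_force: 0.0
[-0.53783329 -0.83083193  0.22186826]
```

Jam predicted after about 64 mm of sliding (12.6 mm gap at 1:5). Pushing 45 mm moderately, then slow steps.

```bash
python3 -m jog '[[[0,3,0,0,0,0,0],[0,7,0,0,0,0,0],[0,12,0,0,0,0,0],[0,17,0,0,0,0,0],[0,22,0,0,0,0,0],[0,27,0,0,0,0,0],[0,32,0,0,0,0,0],[0,37,0,0,0,0,0],[0,42,0,0,0,0,0],[0,45,0,0,0,0,0]]]'; python3 -m jog '[[[0,2,0,0,0,0,0],[0,4,0,0,0,0,0],[0,6,0,0,0,0,0],[0,7,0,0,0,0,0]]]'; python3 -c "
from h import *
s=ctrl.get_state(); print(R.from_rotvec(s['tool_rot']).as_matrix().T@s['ft_force'])
d=grab('wrist'); save(d,'w5.png',(140,0,520,280),2)"
```

```text
time: 8.05
position: [0.4714, -0.0533, 0.0567]
tool_rot: [-0.422, -3.113, -0.0]
ft_force: [-0.6, -1.4, 0.9]
grip_width: -0.0
grip_force: 0.8
time: 8.45
position: [0.4732, -0.0471, 0.0567]
tool_rot: [0.423, 3.113, 0.0]
ft_force: [-0.5, -1.6, 1.6]
grip_width: 0.006
grip_force: 0.8
[ 0.0172495  -1.6860886  -1.57129263]
```

View pics/w5.png

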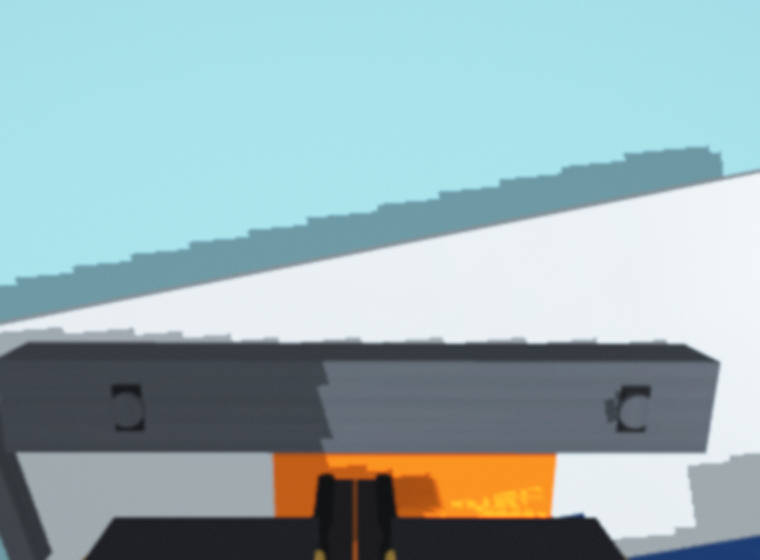

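The wedge lies flat along the ramp, with its back edge straight at row 453 and the finger behind the tab. I'll keep going in small steps.

```bash
python3 -m jog '[[[0,1,0,0,0,0,0],[0,2,0,0,0,0,0],[0,3,0,0,0,0,0]]]'|sed -n '1,4p'; python3 -m jog '[[[0,1,0,0,0,0,0],[0,2,0,0,0,0,0]]]'|sed -n '1,4p'
```

```text
time: 8.8
position: [0.4739, -0.0443, 0.0567]
tool_rot: [-0.423, -3.113, -0.0]
ft_force: [-0.3, -0.2, 0.9]
time: 9.0
position: [0.4745, -0.0423, 0.0567]
tool_rot: [-0.423, -3.113, -0.0]
ft_force: [-1.0, -1.5, -0.5]
```

```bash
python3 -m jog '[[[0,1,0,0,0,0,0],[0,2,0,0,0,0,0]]]'|sed -n '2,4p'; python3 -m jog '[[[0,1,0,0,0,0,0]]]'|sed -n '2,4p'
```

```text
position: [0.4751, -0.0403, 0.0567]
tool_rot: [0.423, 3.113, 0.0]
ft_force: [-0.2, -1.9, 0.8]
position: [0.4751, -0.0397, 0.0567]
tool_rot: [-0.423, -3.113, 0.001]
ft_force: [-1.9, -2.3, 2.4]
```

```bash
python3 -m jog '[[[0,0.5,0,0,0,0,0],[0,0.5,0,0,0,0,0]]]'|sed -n '2,4p'; python3 -m jog '[[[0,0.5,0,0,0,0,0],[0,0.5,0,0,0,0,0]]]'|sed -n '2,4p'
```

```text
position: [0.4751, -0.0394, 0.0567]
tool_rot: [-0.423, -3.112, 0.001]
ft_force: [-1.6, -2.9, 3.4]
position: [0.4751, -0.0392, 0.0567]
tool_rot: [-0.423, -3.112, 0.001]
ft_force: [-3.0, -3.9, 4.1]
```

The jam is starting (about 4.6 N along the ramp), with about 1.9 N sideways. I'll ease the command toward tool +x while pushing on.

```bash
python3 -m jog '[[[0.5,0.5,0,0,0,0,0],[0.5,1,0,0,0,0,0],[0.5,1,0,0,0,0,0]]]'|sed -n '2,4p'; python3 -c "
from h import *
s=ctrl.get_state(); print(R.from_rotvec(s['tool_rot']).as_matrix().T@s['ft_force'])"
```

```text
position: [0.4753, -0.0373, 0.0567]
tool_rot: [-0.423, -3.113, -0.0]
ft_force: [-2.0, -3.0, 1.8]
[ 1.15662001 -3.43466604 -1.79778733]
```

```bash
python3 -m jog '[[[0.3,0.5,0,0,0,0,0],[0.3,1,0,0,0,0,0],[0.3,1,0,0,0,0,0]]]'|sed -n '2,4p'; python3 -c "
from h import *
s=ctrl.get_state(); print(R.from_rotvec(s['tool_rot']).as_matrix().T@s['ft_force'])"
```

```text
position: [0.4753, -0.0369, 0.0567]
tool_rot: [0.423, 3.113, -0.001]
ft_force: [-2.2, -4.6, 1.3]
[ 0.84244485 -5.03074399 -1.27910828]
```

```bash
for i in 1; do python3 -m jog '[[[0.2,0.5,0,0,0,0,0],[0.2,1,0,0,0,0,0],[0.2,1,0,0,0,0,0]]]'|sed -n '2,4p'; python3 -c "
from h import *
s=ctrl.get_state(); print(R.from_rotvec(s['tool_rot']).as_matrix().T@s['ft_force'])"; done
```

```text
position: [0.4753, -0.0369, 0.0567]
tool_rot: [0.424, 3.113, -0.003]
ft_force: [-2.6, -6.2, 1.7]
[ 0.8845544  -6.63644965 -1.73717183]
```

```bash
python3 -m jog '[[[0,0.5,0,0,0,0,0],[0,1,0,0,0,0,0],[0,1,0,0,0,0,0]]]'|sed -n '2,4p'; python3 -c "
from h import *
s=ctrl.get_state(); print(R.from_rotvec(s['tool_rot']).as_matrix().T@s['ft_force'])
for n in ('side','scene'): grab(n)
a,b=load('side'),load('scene')
save(a,'s6.png',(260,125,420,255),4.6)"
```

```text
position: [0.4753, -0.0368, 0.0568]
tool_rot: [-0.425, -3.112, 0.004]
ft_force: [-3.4, -8.5, 3.7]
[ 0.9432598  -9.14205809 -3.69219583]
```

View pics/s6.png

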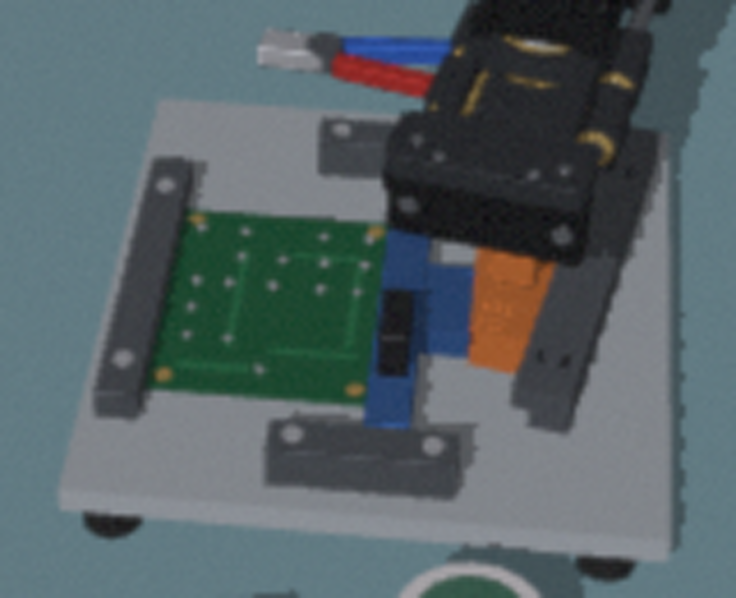

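The side view shows the wedge flush between heel and ramp, with its nose past the heel, and the board against both jaws. This is the real jam, now at 9.1 N. I'll raise it to about 14 N and hold.

```bash
python3 -m jog '[[[0.2,0.5,0,0,0,0,0],[0.2,1,0,0,0,0,0],[0.2,1.5,0,0,0,0,0],[0.2,1.5,0,0,0,0,0]]]'|sed -n '2,4p'; python3 -c "
from h import *
s=ctrl.get_state(); print(R.from_rotvec(s['tool_rot']).as_matrix().T@s['ft_force'])"
```

```text
position: [0.4753, -0.0367, 0.0568]
tool_rot: [-0.426, -3.112, 0.007]
ft_force: [-3.9, -11.6, 5.4]
[  0.61250836 -12.20938967  -5.30877357]
```

```bash
python3 -m jog '[[[0.1,0.4,0,0,0,0,0],[0.1,0.6,0,0,0,0,0],[0.1,0.6,0,0,0,0,0]]]'|sed -n '2,4p'; python3 -c "
from h import *
s=ctrl.get_state(); print(R.from_rotvec(s['tool_rot']).as_matrix().T@s['ft_force'])"
```

```text
position: [0.4753, -0.0367, 0.0569]
tool_rot: [-0.426, -3.112, 0.008]
ft_force: [-3.7, -13.1, 6.0]
[ 1.21304366e-02 -1.36533917e+01 -5.96864912e+00]
```

```bash
python3 -m jog '[[[0,0.2,0,0,0,0,0],[0,0.2,0,0,0,0,0],[0,0.2,0,0,0,0,0],[0,0.2,0,0,0,0,0],[0,0.2,0,0,0,0,0],[0,0.2,0,0,0,0,0],[0,0.2,0,0,0,0,0]]]'|sed -n '2,4p'; python3 -c "
from h import *
s=ctrl.get_state(); print(R.from_rotvec(s['tool_rot']).as_matrix().T@s['ft_force'])"
```

```text
position: [0.4753, -0.0366, 0.0569]
tool_rot: [-0.426, -3.112, 0.008]
ft_force: [-3.9, -13.6, 6.0]
[  0.10666472 -14.19346399  -5.97441889]
```

Held at about 14 N for 0.7 s with almost no side load. Now I'll back off straight, then lift.

```bash
python3 -m jog '[[[0,-2,0,0,0,0,0],[0,-4,0,0,0,0,0],[0,-6,0,0,0,0,0],[0,-8,0,0,0,0,0],[0,-11,0,0,0,0,0],[0,-16,0,0,0,0,0],[0,-20,-5,0,0,0,0],[0,-20,-40,0,0,0,0],[0,-20,-80,0,0,0,0],[0,-20,-120,0,0,0,0]]]'|sed -n '1,4p'; python3 -m jog '[[[-100,-10,-20,0,0,0,0],[-100,-10,-20,0,0,0,0],[-100,-10,-20,0,0,0,0],[-100,-10,-20,0,0,0,0]]]'|sed -n '1,2p'; python3 -c "
from h import *
d=grab('wrist'); save(d,'w7.png',None,1.25)"
```

```text
time: 13.4
position: [0.4702, -0.0519, 0.1783]
tool_rot: [-0.424, -3.113, -0.0]
ft_force: [0.1, 0.6, -0.5]
time: 13.8
position: [0.5645, -0.0886, 0.1961]
```

View pics/w7.png

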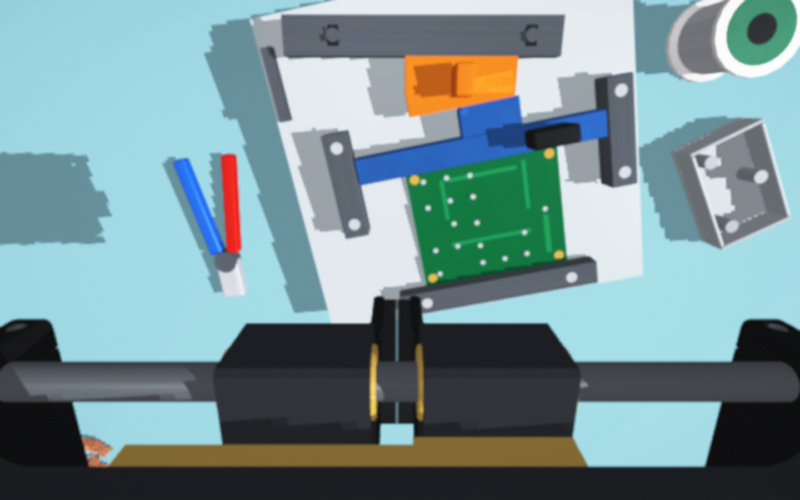

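After release, the wedge (405–518, 55–115) lies flat along the ramp and heel, the board is snug between the jaws, and the bystanders are in place. Handing in.

```bash
python3 -c "
from bench import ctrl
print(ctrl.close_job())"
```

```text
the job is handed in; nothing more can be done
None
```

I clamped the board and handed the job in at about 14 s: the bar is snug and the wedge jammed under a held push of about 14 N. After release the last picture shows everything in place and the bystanders untouched, but I couldn't measure the remaining clamp force and the hand-in gave no verdict.

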